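# Hold a prism cell in the light path of the drive-repair light tester

## Task

Draw the red-knobbed shutter of the light tester fully open, then pick up the prism cell by its two white frosted faces only - never let the fingers touch its clear green faces - and hold it upright in the light path, centred between lamp and receiver at the height of the lenses, with its clear faces square to the light. The cell must not touch the tester, and the capacitor, contactor and screwdriver stay where they are. Finish while still holding the cell there, steady: do not put it down or let go.

Things in the scene. Friction and masses are not known exactly. Their poses are not given: they have to be found in the camera images.
- shutter (a joint): Shutter slide in the lamp housing of the tester, in m: 0 = closed, 0.032 = fully open (end stop). It opens by moving along the tester's -x (towards the robot side), needs about 2 N and stays where it is left.
- shutter_knob (a point): Centre of the red shutter knob, which stands on top of the lamp housing: 18 mm (tester x) by 14 mm (tester y) and 24 mm tall, its underside 2 mm above the flat housing top. Axes as the tester's. Moves with the shutter.
- beam (a point): Middle of the light path: half-way between lamp and receiver, 80 mm above the bench, at the height of the lens centres, right above the dark cross on the tester's base plate. The light runs along this point's y axis (lamp at +y, receiver at -y), x is across the light, z up.
- tester: Fixed light tester; origin: centre of its underside, axes as point beam. Base plate 100 (x) x 250 (y) x 10 mm. Grey lamp housing from y = +50 to +120 mm, blue receiver from -50 to -110 mm, both 70 mm wide in x, tops 110 mm above the bench. Shutter blade at y = +84 mm; open, it sticks out 12 mm at the -x side. The 100 mm gap between the housings is open above and at both x sides.
- pad: Fixed black rubber pad 120 (x) x 190 (y) x 6 mm on which the cell and the capacitor stand; origin at the centre of its underside.
- cell_center (a point): Centre (half-way up) of the prism cell, a loose upright block 60 mm tall, 60 to 110 g. Its two frosted faces, white, 24 mm wide, look to its own +y and -y and are 28 mm apart. z is up.
- cell: The prism cell, origin at the centre of its underside, 30 mm below point cell_center, same axes.
- cell_window: The clear green middle of the cell, part of it: 20 mm wide in the cell's y, 28 mm long in its x, its clear faces look to the cell's own +x and -x and stand 2 mm proud of the white side plates (each 4 mm thick). The light must pass along the cell's x axis, either way round. Origin at the centre of the cell's underside.
- capacitor: Bystander: round capacitor, blue with a silver top, 30 mm across, 45 mm tall, upright on the pad; origin at the centre of its underside.
- contactor: Bystander: grey and black contactor block 45 x 50 x 70 mm; origin at the centre of its underside.
- screwdriver: Bystander: red screwdriver lying flat, 200 mm long along its x axis; origin under its middle.
Not all that is in view belongs to the job. What is meant by the cell is not purple, and is the smaller of those in its own colour.

How it is judged:
By the outcome, as a careful person would: the job done as asked, in the order asked, and still so for the second after the job is handed in, while the arm keeps its last pose, push and grip.
It also fails if it takes over 51 s, if anything falls off the work surface, if the arm or the gripper's body presses on something with over 40 N, if the wrist force passes 120 N, or if a joint passes its speed limit or range.

## Robot

A 7-joint arm with a two-finger parallel gripper is mounted at the origin on the work surface. World frame = base frame: x ahead of the robot, y to its left, z up, the work surface at z = 0. Lengths are in m, angles in rad, forces in N, time in s.
With the tool pointing down it reaches from about 0.425 to 0.925 m from the base axis. Payload 6.8 kg.
Tool frame: the origin (TCP) lies midway between the tips of the shut fingers; the grasp point (between the pads) lies 19 mm behind it; z points along the fingers, y is the line along which they close (so a half turn about z gives the same grasp; the last joint's range is limited). The gripper opens to 85 mm and grips with 20 to 120 N. Pads are 22 mm wide; open, the fingers measure 114 mm over their backs; the gripper's body (76 mm by 85 mm) begins 54 mm behind the grasp point. The pads swing forward as they close: fully open they stand 13 mm farther back than shut.
Start: joints at [-1.233, 0.477, 0.022, 1.555, -0.011, 1.109, -0.083], TCP at [0.291, 0.609, 0.196] pointing down, gripper open.
Joint ranges: [-2.96, 2.96], [-0.34, 2.1], [-1.41, 1.46], [0.24, 2.44], [-1.37, 4.51], [0.17, 1.92], [-2.96, 2.96]. Speed limits (rad/s): [2.39, 2.39, 3.14, 3.14, 3.14, 3.14, 3.14].

## Interface

Orientations are given as a unit quaternion [w, x, y, z].
In Python, from station import bot, imaging gives the robot as it stands.
- The arm moves only by the tool move_arm, never from a script. Its argument "commands" is a list that holds one entry, the list of rows, each a list of 7 numbers: the shift along the tool's x, y, z in m, then the turn, a rotation vector about the tool's x, y, z in degrees, then the finger opening in m, from 0 to 0.0854. In form: [[[x, y, z, rx, ry, rz, grip], ...]]. A call has 1 to 20 rows; each row shifts and turns the commanded pose from where the row before left it, along the tool's axes as they then stand; what a row does not reach is not made up. A row lasts 1/8 s, in which the tool goes at most 62.5 mm and 10.7 degrees, less where a joint would pass 70% of its speed; a pose out of reach is approached as far as the arm can. A call is refused whole if a number of a shift passes 0.0625 or a number of a turn 10.7, either way. A call with a gripper value outside its range is refused whole. The fingers move at their own pace and stop on an object; "squeeze" is the grip in N (left out, the last holds). Time passes only in rows, so rows that do not move let the fingers close. It gives the time, the measured TCP pose, the force, the opening and the grip force at its end, in the units of the state.
- bot.get_obs(): the state, without advancing time (a new reading comes with each control period).
- imaging.read_camera(name): name is "scene" or "top"; returns the picture (384x512x3 uint8, red, green, blue); there is no depth.
- imaging.calibration(name): a dict with "intrinsics" (3x3 intrinsics, pixels), "extrinsics" (4x4, takes a point from camera to world coordinates). Camera axes: x right, y down, z forward; pixel columns grow to the right and rows downward; lengths in m; the calibration is good to about 2 mm. A picture is of the moment at which its call begins. calibration takes no time and is no camera call.
- bot.hand_in(): hands the job in; it is judged then, once.
The state is a dict: "t": time; "q": joint angles; "joint_vel": joint speeds; "joint_torque": joint torques, N m; "eef_pos": TCP position; "tool_rot": TCP orientation; "contact_force": force on the tool from outside, world axes, zero at the start; "torque": the same for the moment, N m; "gripper_width": opening from 0.0 (shut) to 1.0 (fully open); "grasp_force": force on a finger pad.
Only numpy, scipy, OpenCV 4.12 (cv2) and the standard library are available. Lean on these libraries where they do the work, as an engineer would, in place of code of your own. Each camera call takes 0.05 s, during which the arm holds its last target. There are 200 camera calls.

## Working session

There is one attempt and no reset: what is moved stays moved. The work goes in short steps, Python scripts to look and compute and a tool call to move; the robot and the scene stay as the last step left them, time stands still between calls to the robot, and variables do not carry over. Pictures are saved under pics/ and viewed, at most 10 in all, crops included, and the job is handed in when it is done.

Besides the shell and the picture viewer there is one more tool, called as name([rows], argument=value, ...), one row to a line, values as JSON. move_arm: Moves the arm, as the interface text tells. Its arguments: {"type":"object","properties":{"commands":{"type":"array","items":{"type":"array","items":{"type":"array","items":{"type":"number"}}}},"squeeze":{"type":"number"}},"required":["commands"]}

```bash
ls; mkdir -p pics; python3 - <<'E'
from station import bot, imaging
import cv2, numpy as np
o=bot.get_obs(); print(o)
for n in("scene","top"):
    im=imaging.read_camera(n); cv2.imwrite(f"pics/{n}0.png",im[:,:,::-1])
    c=imaging.calibration(n); print(n,np.round(c["intrinsics"],2).tolist(),np.round(c["extrinsics"],4).tolist())
E
```

```text
pics
{'t': 0.0, 'q': array([-1.23311313,  0.47782202,  0.02234464,  1.55644983, -0.01150563,
        1.10933157, -0.08313146]), 'joint_vel': array([ 0.00067297,  0.00198515, -0.00084962, -0.00108026, -0.00098845,
        0.00013965, -0.00084659]), 'joint_torque': array([-3.45378066e-04, -5.96456301e+01,  1.60770155e+00, -2.81190705e+01,
        1.23698512e-02,  9.49195353e-03,  8.08983344e-06]), 'eef_pos': array([0.29076758, 0.60842099, 0.19531188]), 'tool_rot': array([-1.40049229e-04,  2.21058663e-01,  9.75260058e-01, -9.30790463e-04]), 'contact_force': array([-0.33701899,  0.27036341,  0.33693263]), 'torque': array([-0.00392991,  0.00514715, -0.06914878]), 'grasp_force': 0.0, 'gripper_width': 0.9976571705132055}
scene [[387.26, 0.0, 257.97], [0.0, 387.26, 191.2], [0.0, 0.0, 1.0]] [[0.222, 0.8313, -0.5096, 0.9819], [0.975, -0.1888, 0.1168, -0.1068], [0.0008, -0.5228, -0.8524, 0.8216], [0.0, 0.0, 0.0, 1.0]]
top [[476.75, 0.0, 254.32], [0.0, 476.75, 188.3], [0.0, 0.0, 1.0]] [[0.0098, -0.9934, 0.1143, 0.3867], [-0.9998, -0.0118, -0.0166, -0.0132], [0.0179, -0.1141, -0.9933, 1.4538], [0.0, 0.0, 0.0, 1.0]]
```

View pics/scene0.png

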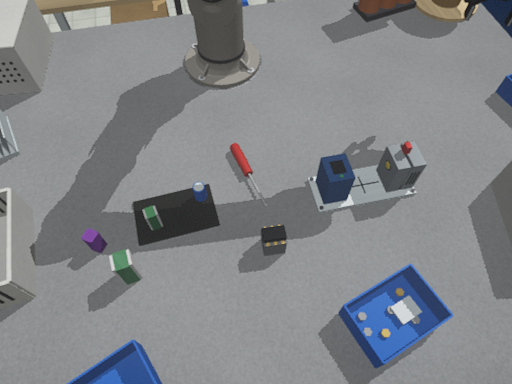

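View pics/top0.png

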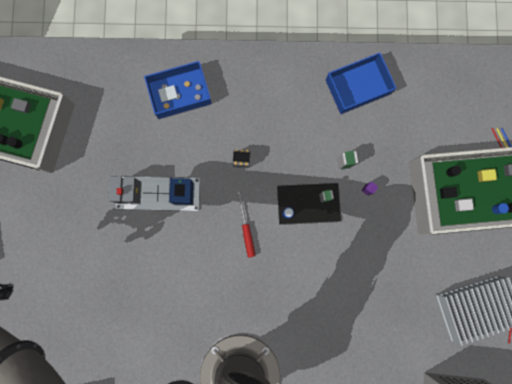

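The scene view shows the tester at (365,180) with its red knob at (407,148), and the cell on the pad at (152,217). The top view has the tester at (155,193), the knob at (120,191) and the cell at (327,196). The larger green decoy is off the pad. Next I'll zoom in and extract masks.

```bash
cat > h.py <<'E'
import numpy as np, cv2
from station import bot, imaging
def ray(n,uv):
    c=imaging.calibration(n);K=c["intrinsics"];E=c["extrinsics"]
    d=E[:3,:3]@np.linalg.inv(K)@np.array([uv[0],uv[1],1.]);return E[:3,3],d
def onz(n,uv,z):
    p,d=ray(n,uv);return p+d*(z-p[2])/d[2]
def tri(a,b):
    A=np.zeros((3,3));B=np.zeros(3)
    for n,uv in(("scene",a),("top",b)):
        p,d=ray(n,uv);d=d/np.linalg.norm(d);M=np.eye(3)-np.outer(d,d);A+=M;B+=M@p
    return np.linalg.solve(A,B)
def proj(n,P):
    c=imaging.calibration(n);E=c["extrinsics"];q=c["intrinsics"]@(E[:3,:3].T@(np.asarray(P)-E[:3,3]));return q[:2]/q[2]
E
python3 - <<'E'
import cv2,numpy as np
s=cv2.imread("pics/scene0.png");t=cv2.imread("pics/top0.png")
def crop(im,x,y,w,h,k):return cv2.resize(im[y:y+h,x:x+w],None,fx=k,fy=k,interpolation=cv2.INTER_NEAREST)
a=crop(t,108,168,100,50,4); b=crop(t,270,175,80,50,4)
c=crop(s,305,135,120,80,4)[:,:400*2]; d=crop(s,130,180,80,64,4)
W=np.zeros((200+320,800,3),np.uint8)
W[:200,:400]=a;W[:200,420:740]=b;W[200:520,:480]=c;W[200:456,480:800]=d
cv2.imwrite("pics/crops.png",W)
for n,im in(("scene",s),("top",t)):
    h=cv2.cvtColor(im,cv2.COLOR_BGR2HSV)
    for k,m in(("red",((h[...,0]<8)|(h[...,0]>172))&(h[...,1]>150)&(h[...,2]>80)),("green",(h[...,0]>45)&(h[...,0]<80)&(h[...,1]>80)&(h[...,2]>40)),("black",(h[...,2]<40)),("white",(h[...,1]<25)&(h[...,2]>170))):
        nn,l,st,ce=cv2.connectedComponentsWithStats(m.astype(np.uint8))
        print(n,k,[(st[i].tolist(),ce[i].round(1).tolist()) for i in range(1,nn) if st[i,4]>12 and st[i,4]<4000][:14])
E
```

```text
scene red [([231, 143, 21, 30, 231], [240.5, 158.0]), ([405, 142, 5, 7, 21], [407.1, 144.8])]
scene green [([145, 206, 16, 23, 156], [151.7, 216.2]), ([113, 250, 16, 21, 233], [120.2, 260.0])]
scene black [([465, 0, 20, 17, 97], [471.0, 4.6]), ([505, 11, 7, 14, 41], [508.3, 17.6])]
scene white [([0, 0, 28, 47, 965], [10.2, 20.2]), ([166, 0, 10, 16, 108], [170.8, 7.5]), ([181, 0, 9, 14, 89], [184.8, 6.7]), ([248, 0, 19, 5, 81], [256.5, 1.7]), ([64, 7, 47, 22, 759], [88.6, 17.6]), ([43, 14, 18, 18, 183], [51.5, 22.9]), ([248, 67, 6, 6, 15], [251.4, 69.8]), ([6, 117, 13, 34, 75], [11.8, 133.7]), ([0, 121, 5, 17, 33], [1.8, 129.9]), ([416, 154, 10, 11, 47], [420.7, 159.7]), ([401, 158, 9, 9, 34], [405.2, 162.6]), ([313, 176, 3, 5, 15], [314.0, 178.0]), ([0, 187, 12, 99, 506], [7.6, 237.8]), ([405, 190, 8, 5, 23], [408.0, 192.2])]
top red [([492, 129, 8, 14, 14], [495.5, 135.5]), ([117, 188, 5, 6, 26], [119.0, 190.9]), ([243, 224, 12, 33, 213], [248.1, 240.6])]
top green [([0, 86, 50, 73, 2177], [21.1, 120.5]), ([346, 151, 9, 16, 106], [349.7, 158.6]), ([433, 156, 79, 70, 3672], [473.4, 1
[... 420 characters left out ...]
4, 348.4]), ([235, 355, 23, 9, 29], [246.7, 356.9]), ([228, 372, 36, 12, 257], [243.3, 378.3]), ([171, 381, 20, 3, 39], [180.8, 382.4])]
top white [([52, 0, 23, 23, 397], [64.6, 11.8]), ([75, 0, 30, 23, 642], [89.2, 10.7]), ([105, 0, 31, 24, 688], [120.2, 11.2]), ([136, 0, 30, 24, 690], [150.5, 11.5]), ([166, 0, 30, 25, 717], [181.1, 11.9]), ([197, 0, 29, 25, 701], [211.0, 11.9]), ([227, 0, 30, 26, 752], [241.3, 12.2]), ([258, 0, 29, 26, 736], [271.7, 12.4]), ([288, 0, 29, 27, 777], [302.1, 12.9]), ([318, 0, 28, 27, 753], [331.5, 12.9]), ([348, 0, 29, 28, 804], [362.1, 13.4]), ([378, 0, 29, 28, 763], [391.6, 14.0]), ([407, 1, 30, 28, 801], [421.6, 14.5]), ([445, 0, 13, 1, 13], [451.0, 0.0])]
```

View pics/crops.png

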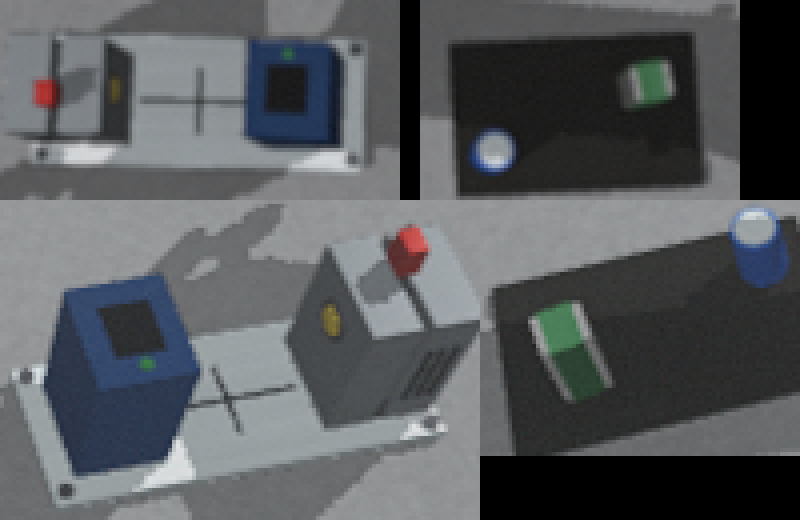

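The crops show the cross centre at top ≈(158,193) and scene ≈(362,184.5). The base corners and the cell's top face, a green stripe between two white plates, are also visible. I'll fit the tester pose to these and zoom in on the cell and knob.

```bash
cat > fit.py <<'E'
from h import *
from scipy.optimize import least_squares
T=lambda u,v:((u-1.5)/4+108,(v-1.5)/4+168)
S=lambda u,v:((u-1.5)/4+305,(v-201.5)/4+135)
C=[("top",T(200,101),(0,0,.01)),("scene",S(228,398),(0,0,.01)),
("top",T(370,38),(.05,-.125,.01)),("top",T(366,170),(-.05,-.125,.01)),("top",T(28,164),(-.05,.125,.01)),
("scene",S(10,368),(-.05,-.125,.01)),("scene",S(57,508),(.05,-.125,.01)),("scene",S(448,432),(.05,.125,.01)),
("scene",S(67,290),(-.035,-.11,.11)),("scene",S(165,276),(-.035,-.05,.11)),("scene",S(198,374),(.035,-.05,.11)),("scene",S(97,388),(.035,-.11,.11)),
("scene",S(328,246),(-.035,.05,.11)),("scene",S(480,318),(.035,.12,.11)),("scene",S(376,338),(.035,.05,.11)),
("top",T(104,38),(.035,.05,.11)),("top",T(102,138),(-.035,.05,.11)),("top",T(249,41),(.035,-.05,.11)),("top",T(248,143),(-.035,-.05,.11))]
def tw(p,l):
    c,s=np.cos(p[2]),np.sin(p[2]);return np.array([p[0]+c*l[0]-s*l[1],p[1]+s*l[0]+c*l[1],l[2]])
def res(p):return np.concatenate([proj(n,tw(p,l))-uv for n,uv,l in C])
if __name__=="__main__":
    r=least_squares(res,[.52,.2,0],loss="soft_l1");print(r.x,np.degrees(r.x[2]));print(res(r.x).reshape(-1,2).round(1).tolist())
    print("cross",tri(C[1][1],C[0][1]))
    p=r.x
    for x in(-.02,-.01,0,.01,.02,.03):print(x,[proj(n,tw(p,(x,.084,z))).round(1).tolist() for n in("scene","top") for z in(.136,.124)])
    s=cv2.imread("pics/scene0.png");t=cv2.imread("pics/top0.png")
    f=lambda im,x,y,w,h,k:cv2.resize(im[y:y+h,x:x+w],None,fx=k,fy=k,interpolation=cv2.INTER_NEAREST)
    W=np.zeros((600,800,3),np.uint8)
    W[:300,:380]=f(t,318,186,19,15,20);W[:300,400:800]=f(t,110,182,20,15,20)
    W[300:600,:240]=f(s,141,203,24,30,10);W[300:600,400:700]=f(s,392,135,30,30,10)
    cv2.imwrite("pics/crops2.png",W)
E
python3 fit.py
```

```text
[ 0.53488699  0.25738945 -0.01008863] -0.5780360951414999
[[-0.5, 0.2], [-0.9, 0.6], [-1.2, 0.5], [-1.3, 0.3], [0.3, 0.0], [-0.4, 0.6], [-0.6, -0.2], [-0.6, -0.2], [-1.8, 0.0], [-1.2, -0.9], [0.9, -0.6], [0.1, 0.8], [-1.0, -0.7], [2.0, 0.1], [-1.1, 0.5], [-0.2, -0.4], [-0.9, -0.8], [-1.0, -0.4], [-1.8, -1.3]]
cross [0.53563033 0.256706   0.01438057]
-0.02 [[405.5, 140.8], [403.8, 144.2], [118.0, 194.8], [119.1, 195.3]]
-0.01 [[407.4, 144.3], [405.6, 147.6], [118.1, 191.2], [119.3, 191.7]]
0 [[409.2, 147.7], [407.4, 151.0], [118.3, 187.7], [119.5, 188.2]]
0.01 [[411.0, 151.2], [409.2, 154.5], [118.5, 184.1], [119.7, 184.6]]
0.02 [[412.9, 154.8], [411.1, 158.0], [118.7, 180.5], [119.9, 181.1]]
0.03 [[414.8, 158.3], [412.9, 161.6], [118.9, 176.9], [120.0, 177.5]]
```

View pics/crops2.png

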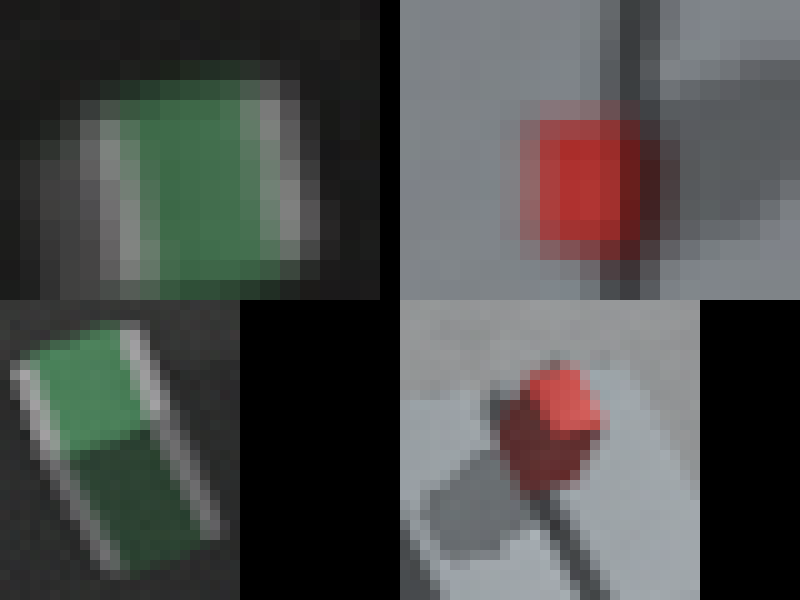

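The knob's top-face centre is at top (118.8,190.8) and scene (408.2,144.4). Both put it at tester x≈-9 mm, closed. The cell's top face is centred at about top (327.5,194.7) and scene (149.8,211.8), with yaw about +10°. I'll ray-cast the corners.

```bash
python3 - <<'E'
from fit import *
T2=lambda u,v:((u-9.5)/20+318,(v-9.5)/20+186)
S2=lambda u,v:((u-4.5)/10+141,(v-304.5)/10+203)
z=.066
print("knob",tw([.5349,.2574,-.0101],(-.009,.084,.136)))
for n,q in(("top",[T2(*p) for p in((112,92),(250,70),(288,278),(158,300))]),("scene",[S2(*p) for p in((20,360),(115,326),(152,430),(66,452))])):
    P=np.array([onz(n,p,z)[:2] for p in q]);print(n,P.round(4).tolist(),P.mean(0).round(4))
    e=[P[1]-P[0],P[2]-P[1],P[2]-P[3],P[3]-P[0]];print([(round(float(np.linalg.norm(v)),4),round(float(np.degrees(np.arctan2(v[1],v[0]))),1)) for v in e])
print("tri",tri(S2(88,392),T2(202,185)))
# pad centre check & image-based rect
t=cv2.imread("pics/top0.png");g=t.astype(int);m=((g[...,1]-g[...,2]>18)).astype(np.uint8);m[:186]=0;m[203:]=0;m[:,:318]=0;m[:,338:]=0
print(cv2.minAreaRect(cv2.findNonZero(m)),cv2.moments(m,True)['mu11'])
o=bot.get_obs();print(o['eef_pos'])
E
```

```text
knob [0.52674884 0.34148661 0.136     ]
top [[0.5435, -0.2385], [0.5469, -0.2589], [0.5163, -0.2642], [0.5129, -0.2451]] [ 0.5299 -0.2517]
[(0.0206, -80.3), (0.0311, -170.1), (0.0194, -79.8), (0.0313, -167.9)]
scene [[0.5174, -0.2641], [0.5133, -0.2427], [0.5416, -0.2369], [0.5429, -0.2558]] [ 0.5288 -0.2499]
[(0.0217, 100.8), (0.0289, 11.5), (0.0189, 93.9), (0.0268, 17.9)]
tri [ 0.52969406 -0.25054589  0.06744942]
((327.5999755859375, 195.1999969482422), (11.030865669250488, 6.505383014678955), 81.8698959350586) 70.08219178114086
[0.29084454 0.60849481 0.19543776]
```

move_arm([
  [[-0.041,-0.0174,0,0,0,0,0.045],[-0.041,-0.0174,0,0,0,0,0.045],[-0.041,-0.0174,0,0,0,0,0.045],[-0.041,-0.0174,0,0,0,0,0.045],[-0.041,-0.0174,0,0,0,0,0.045],[-0.041,-0.0174,0,0,0,0,0.045],[-0.041,-0.0174,0,0,0,0,0.045],[-0.041,-0.0174,0,0,0,0,0.045],[0,0,0,0,0,9.3,0.045],[0,0,0,0,0,9.3,0.045],[0,0,0,0,0,9.3,0.045],[0,0,0,0,0,9.3,0.045],[0,0,0,0,0,9.3,0.045],[0,0,0,0,0,9.3,0.045],[0,0,0,0,0,9.3,0.045],[0,0,0,0,0,0,0.045],[0,0,0,0,0,0,0.045]],
], squeeze=20)

```text
t: 2.22
eef_pos: [0.5267, 0.342, 0.196]
tool_rot: [-0.0, 0.71, 0.704, -0.0]
contact_force: [0.0, -0.6, 0.3]
gripper_width: 0.526
grasp_force: 0.0
```

move_arm([
  [[0,0,0.02,0,0,0,0.045],[0,0,0.02,0,0,0,0.045],[0,0,0.02,0,0,0,0.045],[0,0,0.02,0,0,0,0.045],[0,0,0,0,0,0,0.045],[0,0,0,0,0,0,0.01],[0,0,0,0,0,0,0.01],[0,0,0,0,0,0,0.01],[0,0,0,0,0,0,0.01],[0,0,0,0,0,0,0.01]],
], squeeze=20)

```text
t: 3.48
eef_pos: [0.527, 0.3421, 0.1164]
tool_rot: [-0.0, 0.711, 0.703, 0.0]
contact_force: [0.5, -0.2, -0.5]
gripper_width: 0.121
grasp_force: 0.0
```

```bash
python3 - <<'E'
from h import *
s=imaging.read_camera("scene")[:,:,::-1];t=imaging.read_camera("top")[:,:,::-1]
f=lambda im,x,y,w,h,k:cv2.resize(im[y:y+h,x:x+w],None,fx=k,fy=k,interpolation=cv2.INTER_NEAREST)
W=np.zeros((600,800,3),np.uint8)
W[:,:400]=f(s,365,80,80,120,5);W[:400,400:]=f(t,85,150,80,80,5)
cv2.imwrite("pics/k1.png",W);print(bot.get_obs()['gripper_width'])
E
```

```text
0.10945821823127153
```

View pics/k1.png

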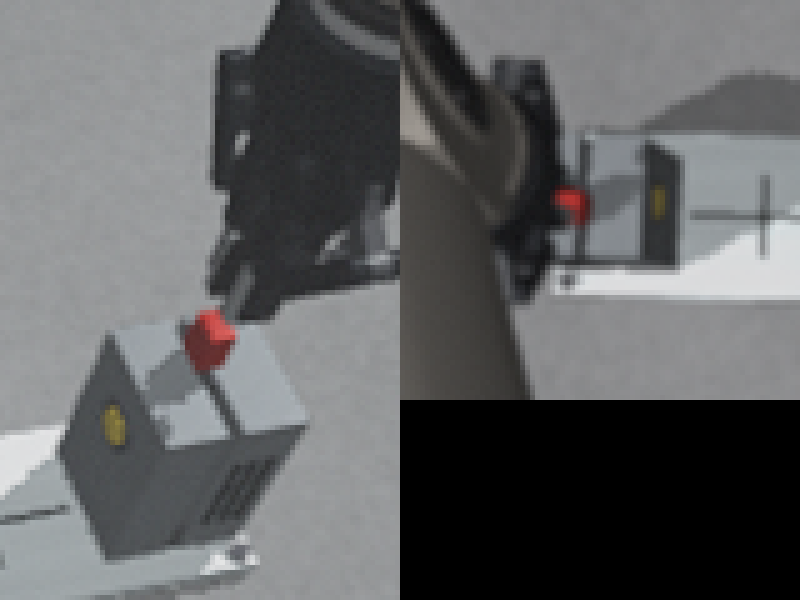

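The picture shows the closed fingers behind and to the right of the knob in the scene view (about (414,141), knob at (407,147)), so they missed it. I'll compare where the TCP should project.

```bash
python3 - <<'E'
from fit import *
print("knob tri",tri((408.2,144.4),(118.8,190.8)))
o=bot.get_obs();p=o['eef_pos'];print(p,o['q'].round(3))
for dz in(0,.02,.06,.1):print(dz,[proj(n,p+[0,0,dz]).round(1).tolist() for n in("scene","top")])
print([proj(n,(0,0,0)).round(1).tolist() for n in("scene","top")])
for y in(.36,.38):print(y,[proj(n,(x,y,.12)).round(1).tolist() for n in("scene",) for x in(.5,.51,.52,.53)])
s=imaging.read_camera("scene")[:,:,::-1]
W=cv2.resize(s[90:170,370:450],None,fx=7,fy=7,interpolation=cv2.INTER_CUBIC)
W=cv2.convertScaleAbs(W,alpha=2.,beta=10)
for dz in(0,.02,.04,.073):
    u=proj("scene",p+[0,0,dz]);cv2.circle(W,(int((u[0]-370+.5)*7),int((u[1]-90+.5)*7)),3,(255,0,255),-1)
cv2.imwrite("pics/k2.png",W)
E
```

```text
knob tri [0.52742702 0.34051777 0.13787395]
[0.52697024 0.34201685 0.11632007] [-0.917  0.498  0.328  1.764 -0.196  0.911 -0.516]
0 [[405.0, 150.0], [119.8, 191.6]]
0.02 [[407.9, 144.6], [117.9, 190.8]]
0.06 [[414.0, 132.9], [114.0, 189.2]]
0.1 [[420.7, 120.3], [109.7, 187.4]]
[[221.4, 61.4], [239.7, 375.6]]
0.36 [[407.9, 138.6], [409.7, 142.0], [411.5, 145.3], [413.4, 148.7]]
0.38 [[415.9, 137.2], [417.7, 140.4], [419.6, 143.8], [421.5, 147.1]]
```

View pics/k2.png

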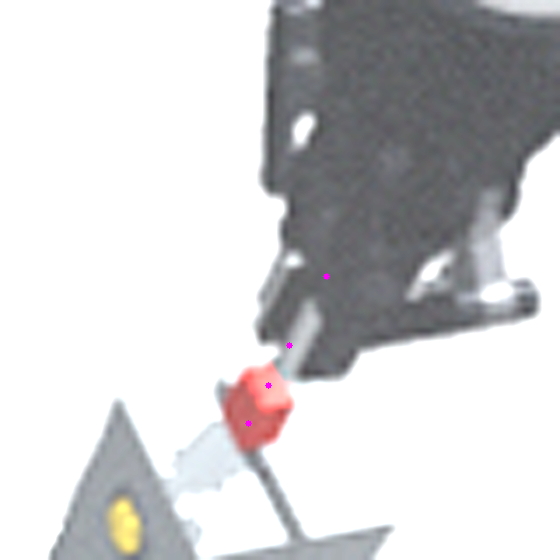

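move_arm([
  [[0,0,-0.02,0,0,0,0.01],[0,0,-0.03,0,0,0,0.01],[-0.06,0,-0.03,0,0,0,0.01],[-0.06,0,-0.02,0,0,0,0.01],[-0.06,0,0,0,0,0,0.01],[0,0,0,0,0,0,0.01]],
])

```text
t: 4.38
eef_pos: [0.5255, 0.1607, 0.2148]
tool_rot: [0.001, 0.714, 0.7, 0.0]
contact_force: [1.2, 0.8, 0.6]
gripper_width: 0.116
grasp_force: 0.0
```

```bash
python3 - <<'E'
from h import *
o=bot.get_obs();p=o['eef_pos'];print(p,o['tool_rot'].round(3),o['gripper_width'])
f=lambda im,x,y,w,h,k:cv2.resize(im[y:y+h,x:x+w],None,fx=k,fy=k,interpolation=cv2.INTER_CUBIC)
W=np.zeros((480,800,3),np.uint8)
for i,n in enumerate(("scene","top")):
    im=imaging.read_camera(n)[:,:,::-1];u=proj(n,p);x,y=int(u[0])-33,int(u[1])-50
    W[:,400*i:400*i+396]=f(im,x,y,66,80,6)
    for dz in(0,.02,.073):
        v=proj(n,p+[0,0,dz]);cv2.circle(W,(400*i+int((v[0]-x+.5)*6),int((v[1]-y+.5)*6)),3,(255,0,255),-1)
    print(n,x,y,u)
cv2.imwrite("pics/k3.png",cv2.convertScaleAbs(W,alpha=1.6,beta=10))
E
```

```text
[0.52548207 0.16069387 0.21479561] [0.001 0.714 0.7   0.   ] 0.116416461707949
scene 303 85 [336.81643797 135.35903931]
top 146 138 [179.73113037 188.88665071]
```

View pics/k3.png

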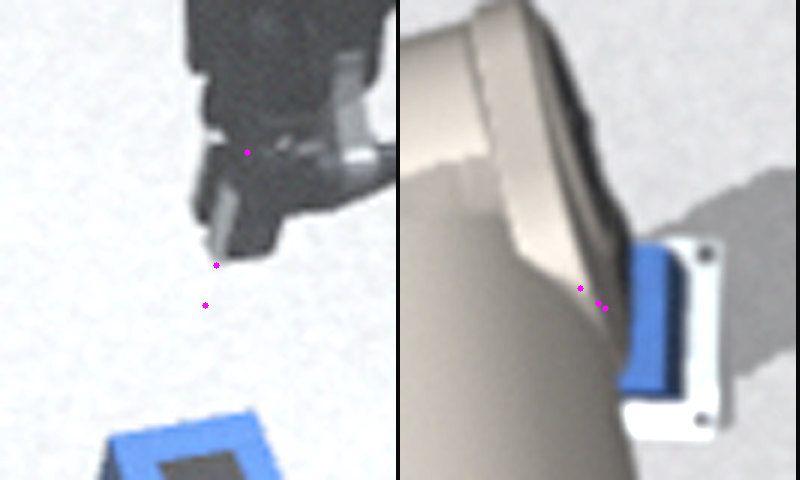

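The fingertips appear around crop (245,255), while the reported TCP projects to (205,305). So the real tips look about 30 mm higher than the reported TCP. I'll check that by touching free bench with the closed fingers.

move_arm([
  [[-0.038,0,0,0,0,0,0],[-0.038,0,0,0,0,0,0],[0,0,0.05,0,0,0,0],[0,0,0.05,0,0,0,0],[0,0,0.05,0,0,0,0],[0,0,0.03,0,0,0,0],[0,0,0.015,0,0,0,0],[0,0,0.004,0,0,0,0],[0,0,0,0,0,0,0],[0,0,0,0,0,0,0]],
])

```text
t: 5.72
eef_pos: [0.5251, 0.0912, 0.0161]
tool_rot: [0.0, 0.711, 0.703, 0.001]
contact_force: [-0.0, -1.0, -0.4]
gripper_width: -0.001
grasp_force: 0.0
```

```bash
python3 - <<'E'
from h import *
o=bot.get_obs();p=o['eef_pos'];print(p,o['tool_rot'].round(3),o['gripper_width'],o['contact_force'])
im=imaging.read_camera("scene")[:,:,::-1];u=proj("scene",p);x,y=int(u[0])-33,int(u[1])-45
W=cv2.resize(im[y:y+70,x:x+66],None,fx=8,fy=8,interpolation=cv2.INTER_CUBIC)
for dz in(0,.02,.073):
    v=proj("scene",p+[0,0,dz]);cv2.circle(W,(int((v[0]-x+.5)*8),int((v[1]-y+.5)*8)),3,(255,0,255),-1)
cv2.imwrite("pics/k4.png",cv2.convertScaleAbs(W,alpha=2,beta=10))
E
```

```text
[0.52512629 0.09122705 0.01612871] [0.    0.711 0.703 0.001] -0.0010123001577817133 [-0.01239966 -0.96591616 -0.41782461]
```

View pics/k4.png

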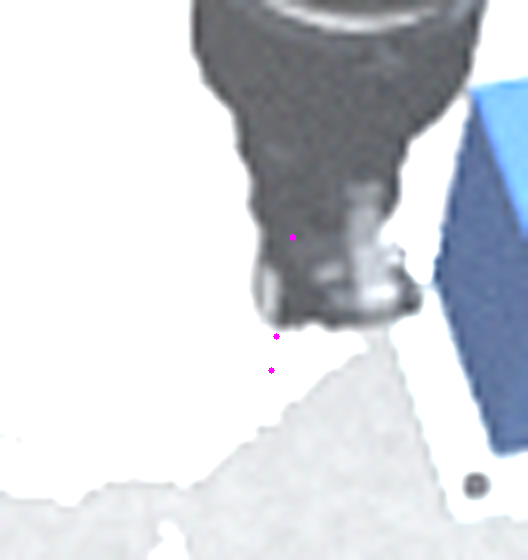

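The TCP projects about 45 px of crop below the visible gripper bottom, and there's no contact yet. I'll keep probing downward gently.

move_arm([
  [[0,0,0.004,0,0,0,0],[0,0,0.004,0,0,0,0],[0,0,0.003,0,0,0,0],[0,0,0,0,0,0,0],[0,0,0,0,0,0,0]],
])

```text
t: 6.4
eef_pos: [0.5242, 0.0908, 0.004]
tool_rot: [-0.0, 0.711, 0.703, -0.0]
contact_force: [-0.1, -0.1, 0.3]
gripper_width: 0.002
grasp_force: 0.0
```

move_arm([
  [[0,0,0.002,0,0,0,0],[0,0,0.002,0,0,0,0],[0,0,0.002,0,0,0,0],[0,0,0,0,0,0,0]],
])

```text
t: 6.9
eef_pos: [0.524, 0.0908, -0.0022]
tool_rot: [-0.0, 0.711, 0.703, -0.0]
contact_force: [0.1, -0.3, 0.2]
gripper_width: 0.001
grasp_force: 0.0
```

move_arm([
  [[0,0,0.003,0,0,0,0],[0,0,0.003,0,0,0,0],[0,0,0.003,0,0,0,0],[0,0,0.003,0,0,0,0],[0,0,0.002,0,0,0,0],[0,0,0,0,0,0,0]],
])

```text
t: 7.65
eef_pos: [0.524, 0.0908, -0.0162]
tool_rot: [-0.0, 0.711, 0.703, -0.0]
contact_force: [-0.7, 0.0, 0.7]
gripper_width: 0.001
grasp_force: 0.0
```

move_arm([
  [[0,0,0.002,0,0,0,0],[0,0,0.002,0,0,0,0],[0,0,0.002,0,0,0,0],[0,0,0,0,0,0,0]],
])

```text
t: 8.15
eef_pos: [0.524, 0.0908, -0.0222]
tool_rot: [-0.0, 0.711, 0.703, -0.0]
contact_force: [-0.5, -0.0, -0.0]
gripper_width: 0.003
grasp_force: 0.0
```

move_arm([
  [[0,0,0.002,0,0,0,0],[0,0,0.002,0,0,0,0],[0,0,0.001,0,0,0,0],[0,0,0,0,0,0,0]],
])

```text
t: 8.65
eef_pos: [0.524, 0.0908, -0.0271]
tool_rot: [-0.0, 0.711, 0.703, -0.0]
contact_force: [0.3, -0.7, 1.0]
gripper_width: 0.001
grasp_force: 0.0
```

move_arm([
  [[0,0,0.0015,0,0,0,0],[0,0,0.0015,0,0,0,0],[0,0,0.001,0,0,0,0],[0,0,0,0,0,0,0]],
])

```text
t: 9.15
eef_pos: [0.5241, 0.0908, -0.0311]
tool_rot: [-0.0, 0.711, 0.703, -0.0]
contact_force: [0.0, 0.1, 0.4]
gripper_width: -0.001
grasp_force: 0.0
```

move_arm([
  [[0,0,0.0015,0,0,0,0],[0,0,0.0015,0,0,0,0],[0,0,0.001,0,0,0,0],[0,0,0,0,0,0,0]],
])

```text
t: 9.65
eef_pos: [0.5241, 0.0908, -0.0348]
tool_rot: [-0.0, 0.711, 0.703, 0.0]
contact_force: [-0.5, 0.1, 2.7]
gripper_width: -0.003
grasp_force: 1.6
```

Contact came at a reported z of -0.035, so the real fingertips sit about 35 mm behind the reported TCP along tool z. I'll account for that offset from here on and go back to the knob.

move_arm([
  [[0,0,-0.05,0,0,0,0],[0,0,-0.06,0,0,0,0],[0,0,-0.06,0,0,0,0.045],[0,0,-0.04,0,0,0,0.045],[0.05,0,0,0,0,0,0.045],[0.05,0,0,0,0,0,0.045],[0.05,0,0,0,0,0,0.045],[0.05,0,0,0,0,0,0.045],[0.0507,0,0,0,0,0,0.045],[0,0,0,0,0,0,0.045],[0,0,0.04,0,0,0,0.045],[0,0,0.03,0,0,0,0.045],[0,0,0.024,0,0,0,0.045],[0,0,0,0,0,0,0.045],[0,0,0,0,0,0,0.045]],
])

```text
t: 11.52
eef_pos: [0.5277, 0.3412, 0.082]
tool_rot: [0.0, 0.711, 0.703, 0.001]
contact_force: [0.1, 0.6, 0.1]
gripper_width: 0.527
grasp_force: 0.0
```

move_arm([
  [[0,0,0,0,0,0,0.01],[0,0,0,0,0,0,0.01],[0,0,0,0,0,0,0.01],[0,0,0,0,0,0,0.01]],
], squeeze=20)

```text
t: 12.02
eef_pos: [0.5276, 0.3419, 0.0823]
tool_rot: [0.0, 0.711, 0.703, 0.001]
contact_force: [-2.2, -1.0, 6.1]
gripper_width: 0.2
grasp_force: 24.7
```

move_arm([
  [[0,-0.006,0,0,0,0,0.01],[0,-0.008,0,0,0,0,0.01],[0,-0.008,0,0,0,0,0.01],[0,-0.006,0,0,0,0,0.01],[0,-0.002,0,0,0,0,0.01],[0,0,0,0,0,0,0.01]],
])

```text
t: 12.78
eef_pos: [0.5032, 0.3422, 0.0824]
tool_rot: [0.003, 0.712, 0.702, 0.005]
contact_force: [16.1, 2.2, -7.4]
gripper_width: 0.205
grasp_force: 23.1
```

move_arm([
  [[0,-0.002,0,0,0,0,0.01],[0,-0.002,0,0,0,0,0.01],[0,0,0,0,0,0,0.01],[0,0,0,0,0,0,0.01]],
], squeeze=30)

```text
t: 13.28
eef_pos: [0.5033, 0.3423, 0.0825]
tool_rot: [0.005, 0.712, 0.702, 0.008]
contact_force: [27.1, 2.9, -16.8]
gripper_width: 0.203
grasp_force: 30.7
```

```bash
python3 - <<'E'
from h import *
o=bot.get_obs();p=o['eef_pos'];print(p,o['tool_rot'].round(4),o['gripper_width'],o['contact_force'],o['torque'],o['q'].round(2))
f=lambda im,x,y,w,h,k:cv2.resize(im[y:y+h,x:x+w],None,fx=k,fy=k,interpolation=cv2.INTER_CUBIC)
W=np.zeros((560,800,3),np.uint8)
W[:,:400]=f(imaging.read_camera("scene")[:,:,::-1],385,115,50,70,8);W[:400,400:]=f(imaging.read_camera("top")[:,:,::-1],95,170,50,50,8)
cv2.imwrite("pics/k5.png",cv2.convertScaleAbs(W,alpha=1.5,beta=10))
E
```

```text
[0.5032896  0.34228355 0.08248163] [0.0049 0.7122 0.702  0.0082] 0.20282425331896012 [ 27.09275454   2.89438383 -16.75141162] [ 0.75527107 -5.4963052   0.12449771] [-0.97  0.51  0.35  1.85 -0.22  0.8  -0.52]
```

View pics/k5.png

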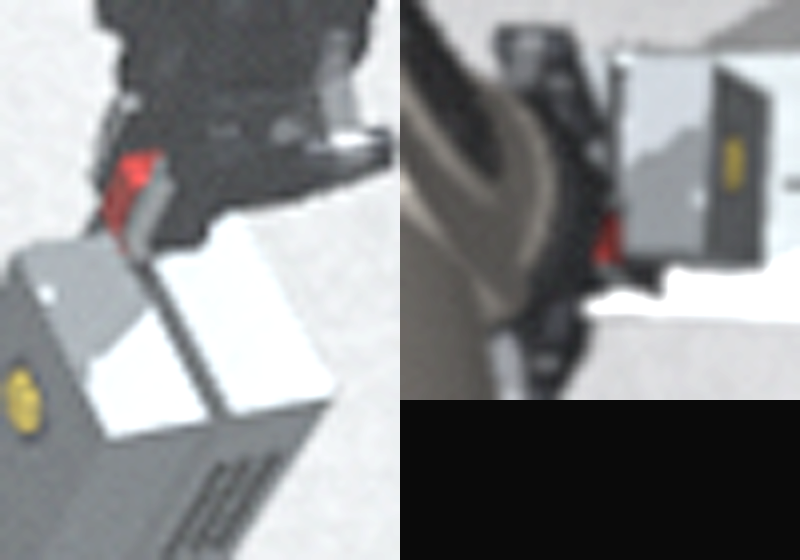

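The knob slid to tester x≈-32 mm and has stopped there: 27 N gives no further motion, so it is at the end stop. It must have started partly open, since its closed position would be x≈0. I'll relax the pull, release, lift and move toward the cell.

move_arm([
  [[0,0.003,0,0,0,0,0.01],[0,0.003,0,0,0,0,0.01],[0,0,0,0,0,0,0.045],[0,0,0,0,0,0,0.05],[0,0,0,0,0,0,0.05],[0,0,0,0,0,0,0.05],[0,0,-0.03,0,0,0,0.05],[0,0,-0.06,0,0,0,0.05],[0,0,-0.02,0,0,0,0.05],[0,0,0,0,0,0,0.06],[0,0,0,0,0,0,0.06]],
], squeeze=20)

```text
t: 14.75
eef_pos: [0.4981, 0.3415, 0.1897]
tool_rot: [-0.0, 0.711, 0.703, -0.001]
contact_force: [0.1, 0.3, -1.7]
gripper_width: 0.703
grasp_force: 0.0
```

```bash
python3 - <<'E'
from h import *
o=bot.get_obs();print(o['eef_pos'],o['tool_rot'].round(4),o['contact_force'].round(1),o['t'])
for n in("scene","top"):
    im=imaging.read_camera(n)[:,:,::-1];cv2.imwrite(f"pics/{n}6.png",im)
    h=cv2.cvtColor(im,cv2.COLOR_BGR2HSV);m=(((h[...,0]<8)|(h[...,0]>172))&(h[...,1]>120)&(h[...,2]>60)).astype(np.uint8)
    k,l,st,ce=cv2.connectedComponentsWithStats(m);print(n,[(st[i].tolist(),ce[i].round(1).tolist()) for i in range(1,k) if st[i,4]>5])
from fit import tw
for x in(-.032,-.041):print(x,[proj(n,tw([.5349,.2574,-.0101],(x,.084,z))).round(1).tolist() for n in("scene","top") for z in(.136,.124)])
E
```

```text
[0.49806421 0.34147945 0.18974889] [-2.000e-04  7.110e-01  7.032e-01 -1.000e-03] [ 0.1  0.3 -1.7] 14.75
scene [([400, 134, 8, 12, 53], [403.5, 139.0]), ([231, 143, 21, 33, 292], [240.5, 158.6])]
top [([492, 128, 10, 19, 34], [496.1, 136.6]), ([116, 196, 6, 7, 36], [118.6, 199.3]), ([242, 224, 13, 33, 242], [248.1, 240.5]), ([508, 328, 4, 15, 24], [509.5, 334.7])]
-0.032 [[403.4, 136.8], [401.7, 140.2], [117.7, 199.2], [118.9, 199.6]]
-0.041 [[401.8, 133.8], [400.2, 137.2], [117.6, 202.4], [118.7, 202.8]]
```

Both views now put the knob at x≈-32 mm, fully open. Moving to above the cell with the fingers aligned to its white faces.

move_arm([
  [[-0.0538,0.00345,0,0,0,0,0.07],[-0.0538,0.00345,0,0,0,0,0.07],[-0.0538,0.00345,0,0,0,0,0.07],[-0.0538,0.00345,0,0,0,0,0.07],[-0.0538,0.00345,0,0,0,0,0.07],[-0.0538,0.00345,0,0,0,0,0.07],[-0.0538,0.00345,0,0,0,0,0.07],[-0.0538,0.00345,0,0,0,0,0.07],[-0.0538,0.00345,0,0,0,0,0.07],[-0.0538,0.00345,0,0,0,0,0.07],[-0.0539,0.00345,0,0,0,0,0.07]],
])

```text
t: 16.23
eef_pos: [0.5297, -0.2518, 0.1899]
tool_rot: [-0.001, 0.711, 0.703, -0.0]
contact_force: [0.9, -0.3, 0.3]
gripper_width: 0.825
grasp_force: 0.0
```

move_arm([
  [[0,0,0,0,0,9.89,0.07],[0,0,0,0,0,9.89,0.07],[0,0,0,0,0,9.89,0.07],[0,0,0,0,0,9.89,0.07],[0,0,0,0,0,9.89,0.07],[0,0,0,0,0,9.89,0.07],[0,0,0,0,0,9.89,0.07],[0,0,0,0,0,9.89,0.07],[0,0,0,0,0,0,0.07],[0,0,0,0,0,0,0.07]],
])

```text
t: 17.48
eef_pos: [0.53, -0.2503, 0.1904]
tool_rot: [-0.0, 0.996, 0.091, -0.001]
contact_force: [-0.4, -0.4, -0.6]
gripper_width: 0.819
grasp_force: 0.0
```

```bash
python3 - <<'E'
from h import *
from scipy.spatial.transform import Rotation as R
o=bot.get_obs();q=o['tool_rot'];M=R.from_quat(q[[1,2,3,0]]).as_matrix();p=o['eef_pos']
print(p,o['t'],np.degrees(np.arctan2(M[1,1],M[0,1])),M[:,2].round(4),"delta tool",(M.T@(np.array([.5295,-.2507,-.014])-p)).round(4))
for n in("scene","top"):
    im=imaging.read_camera(n)[:,:,::-1];cv2.imwrite(f"pics/{n}7.png",im)
    g=im.astype(int);m=(g[...,1]-g[...,2]>18).astype(np.uint8)
    print(n,[(st.tolist()) for st in cv2.connectedComponentsWithStats(m)[2][1:] if 20<st[4]<400])
E
```

```text
[ 0.52996704 -0.2503109   0.19042639] 17.475 -79.57606138835872 [-0.0011 -0.     -1.    ] delta tool [-0.0003  0.0003  0.2044]
scene [[506, 74, 6, 8, 26], [192, 182, 13, 11, 31], [144, 205, 17, 25, 197]]
top [[501, 129, 9, 15, 26], [345, 151, 6, 6, 22], [170, 178, 21, 25, 348]]
```

move_arm([
  [[0,0,0.05,0,0,0,0.07],[0,0,0.05,0,0,0,0.07],[0,0,0.05,0,0,0,0.07],[0,0,0.03,0,0,0,0.07],[0,0,0.016,0,0,0,0.07],[0,0,0.008,0,0,0,0.07],[0,0,0,0,0,0,0.07],[0,0,0,0,0,0,0.07]],
])

```text
t: 18.58
eef_pos: [0.5311, -0.2508, -0.0119]
tool_rot: [0.0, 0.996, 0.089, 0.001]
contact_force: [-0.1, -0.0, 0.7]
gripper_width: 0.819
grasp_force: 0.0
```

move_arm([
  [[-0.001,0,0,0,0,0,0.05],[0,0,0,0,0,0,0.038],[0,0,0,0,0,0,0.032],[0,0,0,0,0,0,0.02],[0,0,0,0,0,0,0.02],[0,0,0,0,0,0,0.02]],
], squeeze=30)

```text
t: 19.32
eef_pos: [0.5295, -0.2507, -0.0128]
tool_rot: [0.0, 0.996, 0.089, 0.0]
contact_force: [0.0, 0.5, 3.9]
gripper_width: 0.321
grasp_force: 30.1
```

The grip measures 27.4 mm at 30 N on the white plates. Lifting, turning back and carrying the cell over the beam.

move_arm([
  [[0,0,-0.01,0,0,0,0.02],[0,0,-0.03,0,0,0,0.02],[0,0,-0.04,0,0,0,0.02],[0,0,-0.04,0,0,0,0.02],[0,0,-0.04,0,0,0,0.02],[0,0,-0.03,0,0,0,0.02],[0,0,0,0,0,-6,0.02],[0,0,0,0,0,-9.6,0.02],[0,0,0,0,0,-9.6,0.02],[0,0,0,0,0,-9.6,0.02],[0,0,0,0,0,-9.6,0.02],[0,0,0,0,0,-9.6,0.02],[0,0,0,0,0,-9.6,0.02],[0,0,0,0,0,-9.6,0.02],[0,0,0,0,0,-6,0.02],[0,0,0,0,0,0,0.02]],
])

```text
t: 21.32
eef_pos: [0.5288, -0.2508, 0.1772]
tool_rot: [-0.0, 0.711, 0.703, -0.0]
contact_force: [0.3, 0.1, -1.1]
gripper_width: 0.326
grasp_force: 29.7
```

move_arm([
  [[0.02,0,0,0,0,0,0.02],[0.042,0,0,0,0,0,0.02],[0.042,0,0,0,0,0,0.02],[0.042,0,0,0,0,0,0.02],[0.042,0,0,0,0,0,0.02],[0.042,0,0,0,0,0,0.02],[0.042,0,0,0,0,0,0.02],[0.042,0,0,0,0,0,0.02],[0.042,0,0,0,0,0,0.02],[0.042,0,0,0,0,0,0.02],[0.042,0,0,0,0,0,0.02],[0.042,0,0,0,0,0,0.02],[0.026,0,0,0,0,0,0.02],[0,0,0,0,0,0,0.02],[0,0,0,0,0,0,0.02]],
])

```text
t: 23.2
eef_pos: [0.5346, 0.2553, 0.177]
tool_rot: [0.0, 0.711, 0.703, -0.0]
contact_force: [-0.2, -0.6, -1.1]
gripper_width: 0.325
grasp_force: 29.7
```

```bash
cat > st.py <<'E'
from fit import *
from scipy.spatial.transform import Rotation as R
def go(k):
    P=[];Q=[]
    for i in range(4):
        o=bot.get_obs();P.append(o['eef_pos']);Q.append(o['tool_rot'])
        if i<2:
            n=("scene","top")[i];cv2.imwrite(f"pics/{n}{k}.png",imaging.read_camera(n)[:,:,::-1])
        else: imaging.read_camera("top")
    p=np.mean(P,0);q=np.mean(Q,0);M=R.from_quat(q[[1,2,3,0]]).as_matrix()
    print(np.array(P).round(4).tolist(),o['t'],o['gripper_width'],o['grasp_force'],"yaw y",np.degrees(np.arctan2(M[1,1],M[0,1])),"z",M[:,2].round(4))
    print("delta tool",(M.T@(np.array([.5349,.2574,.0312])-p)).round(4))
E
python3 -c "import st;st.go(8)"
```

```text
[[0.5346, 0.2553, 0.177], [0.5346, 0.2551, 0.177], [0.5347, 0.2552, 0.1771], [0.5347, 0.2555, 0.1772]] 23.35 0.3259567721252252 29.714732766151428 yaw y -0.7318971177195833 z [-0.e+00 -9.e-04 -1.e+00]
delta tool [0.0023 0.0002 0.1459]
```

move_arm([
  [[0.002,0,0.02,0,0,0,0.02],[0,0,0.04,0,0,0,0.02],[0,0,0.04,0,0,0,0.02],[0,0,0.03,0,0,0,0.02],[0,0,0.016,0,0,0,0.02],[0,0,0,0,0,0,0.02],[0,0,0,0,0,0,0.02],[0,0,0,0,0,0,0.02],[0,0,0,0,0,0,0.02]],
])

```text
t: 24.52
eef_pos: [0.5347, 0.2597, 0.0318]
tool_rot: [0.0, 0.711, 0.704, 0.001]
contact_force: [-0.9, -0.0, -0.6]
gripper_width: 0.323
grasp_force: 29.7
```

```bash
python3 - <<'E'
import st; st.go(9)
from fit import *
p=[.5349,.2574,-.0101]
f=lambda im,x,y,w,h,k:cv2.resize(im[y:y+h,x:x+w],None,fx=k,fy=k,interpolation=cv2.INTER_CUBIC)
W=np.zeros((560,800,3),np.uint8)
R_=(("scene",330,125,66,93,6,0),("top",133,165,50,50,8,400))
for n,x,y,w,h,k,ox in R_:
    W[:h*k,ox:ox+w*k]=cv2.convertScaleAbs(f(cv2.imread(f"pics/{n}9.png"),x,y,w,h,k),alpha=1.5,beta=10)
    for z in(.05,.11):
        for sx,sy in((1,1),(1,-1),(-1,-1),(-1,1)):
            v=proj(n,tw(p,(sx*.010,sy*.014,z)));cv2.circle(W,(ox+int((v[0]-x+.5)*k),int((v[1]-y+.5)*k)),2,(255,0,255),-1)
cv2.imwrite("pics/k9.png",W)
E
```

```text
[[0.5347, 0.2597, 0.0318], [0.5345, 0.2596, 0.0316], [0.5345, 0.2596, 0.0315], [0.5344, 0.2595, 0.0313]] 24.675 0.3221392232360149 29.71626877784729 yaw y -0.5567347583107581 z [ 7.e-04  6.e-04 -1.e+00]
delta tool [-0.0022  0.0004  0.0004]
```

View pics/k9.png

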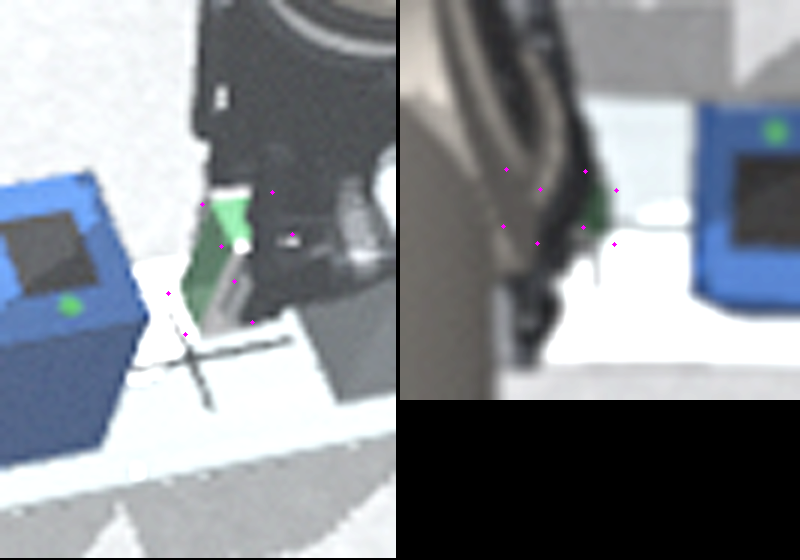

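The view shows the cell upright between the housings, with its green faces toward lamp and receiver. Against the predicted corners (e.g. observed (185,290) vs (168,293), scene half), it sits about 4.5 mm too far toward the lamp in both views. I'll shift it back and check with a mask fit.

move_arm([
  [[-0.0022,0,0,0,0,0,0.02],[-0.0022,0,0,0,0,0,0.02],[0,0,0,0,0,0,0.02],[0,0,0,0,0,0,0.02],[0,0,0,0,0,0,0.02],[0,0,0,0,0,0,0.02]],
])

```text
t: 25.48
eef_pos: [0.5342, 0.255, 0.031]
tool_rot: [-0.0, 0.711, 0.704, 0.0]
contact_force: [-0.2, -1.2, -0.5]
gripper_width: 0.328
grasp_force: 29.7
```

```bash
python3 - <<'E'
import st; st.go(10)
from fit import *
p=[.5349,.2574,-.0101]
f=lambda im,x,y,w,h,k:cv2.resize(im[y:y+h,x:x+w],None,fx=k,fy=k,interpolation=cv2.INTER_CUBIC)
for n,x,y,w,h in(("scene",350,145,36,45),("top",150,175,20,30)):
    c=f(cv2.imread(f"pics/{n}10.png"),x,y,w,h,8).astype(int);m=((c[...,1]-c[...,2]>14)&(c[...,1]-c[...,0]>5)).astype(np.uint8)
    cs=max(cv2.findContours(m,0,2)[0],key=cv2.contourArea)
    a=cv2.approxPolyDP(cv2.convexHull(cs),6,True)[:,0]/8+[x-.44,y-.44];print(n,a.round(1).tolist())
    print([proj(n,tw(p,(sx*.01,sy*.014,z))).round(1).tolist() for z in(.05,.11) for sx,sy in((1,-1),(-1,-1),(-1,1))],"cross",proj(n,tw(p,(0,0,.01))).round(1))
E
```

```text
[[0.5342, 0.255, 0.031], [0.5342, 0.255, 0.031], [0.5342, 0.255, 0.031], [0.5342, 0.255, 0.031]] 25.625 0.32645823414324865 29.716410040855408 yaw y -0.5581743256331477 z [-0.  0. -1.]
delta tool [ 0.0024  0.0006 -0.0002]
scene [[369.1, 157.6], [369.6, 164.7], [360.1, 179.6], [357.6, 173.2], [362.4, 158.9]]
[[360.4, 180.3], [357.5, 173.4], [368.5, 171.4], [366.4, 165.7], [363.3, 158.6], [374.9, 156.5]] cross [360.7 184.8]
top [[158.9, 190.4], [158.4, 192.9], [157.9, 191.4]]
[[159.6, 188.4], [159.3, 195.1], [149.7, 194.9], [155.7, 186.0], [155.4, 193.0], [145.5, 192.8]] cross [157.2 193.1]
```

move_arm([
  [[0.0011,0.0006,0,0,0,0,0.02],[0,0,0,0,0,0,0.02],[0,0,0,0,0,0,0.02],[0,0,0,0,0,0,0.02],[0,0,0,0,0,0,0.02]],
])

```text
t: 26.3
eef_pos: [0.5348, 0.256, 0.031]
tool_rot: [-0.0, 0.711, 0.704, -0.0]
contact_force: [0.0, -0.5, -1.2]
gripper_width: 0.325
grasp_force: 29.7
```

```bash
python3 -c "
from station import bot
o=bot.get_obs();print(o['eef_pos'],o['grasp_force'],abs(o['joint_vel']).max());print(bot.hand_in())"
```

```text
[0.5348421  0.25601915 0.03099725] 29.71734344959259 0.0014485717462898624
the job is handed in; nothing more can be done
None
```

I handed the job in at about 26 s with the shutter at its end stop and the cell held still and upright in the beam by its white faces; I estimate its centring along the light is good to about 2 mm, and hand-in gave no verdict.

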